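# Put the stationery back in the desk organiser

### The job

Tidy the desk: put the stapler, the tape roll, the glue stick and the hand stamp away in the wooden organiser, each in its own place: the stapler lying on its base in the long slot, the tape roll flat on its seat over the spindle, the glue stick upright in the round cup and the stamp upright in the square tray. Leave the candle tin and the little bottle of plant feed standing where they are; they do not belong in it.

Things in the scene. Friction and masses are not known exactly. Their poses are not given: they have to be found in the camera images.
- stapler: small grey desk stapler standing on its base, 96 mm long (its x), 28 mm wide (its y), 46 mm high, 0.16 kg. Base 26 mm wide up to 8 mm, a narrow 16 mm waist from 8 to 28 mm, and the 28 mm wide arm, 92 mm long with vertical sides, from 28 to 46 mm: grip the arm. Origin: centre of the underside; z up.
- tape: roll of brown tape lying flat: a ring of outer diameter 56 mm with an open hole of 34 mm, 24 mm high, 0.07 kg. Origin: centre of the underside, on the ring's axis; z up.
- glue: glue stick standing upright: plain straight white cylinder with a grey cap of the same width and a flat top, diameter 28 mm, 95 mm high, 0.045 kg. Origin: centre of the underside; z up along the stick.
- stamp: wooden hand stamp standing on its rubber face: block 40 (its x) x 30 (its y) x 14 mm, thin neck, and a round upright handle of diameter 24 mm from 28 to 62 mm above the underside (edges rounded by 4 mm), 0.06 kg. Origin: centre of the underside; z up.
- candle: candle in a round aluminium tin, diameter 56 mm, 24 mm high, as big as the tape roll but closed, with white wax and a short black wick on top. Does not belong in the organiser. Origin: centre of the underside; z up.
- feed: small white bottle of plant feed standing upright, diameter 36 mm, 86 mm high, about the size of the glue stick but with shoulders, a narrower neck and a cap. Does not belong in the organiser. Origin: centre of the underside; z up.
- slot: the stapler's place: a fixed wooden insert, 124 (x) x 89 (y) x 6 mm plate, one of four in a row (95 mm pitch along y, order varies) in the low oak organiser (rim 10 mm high). Origin: centre of its underside, 5 mm above the desk; z up. Long slot on it, inside 118 (x) by 46 mm (y), white walls 3 mm thick and 10 mm high (floor z = 6, top z = 16 mm). The stapler lies along x, either way round.
- tray: the stamp's place: a fixed wooden insert, 124 (x) x 89 (y) x 6 mm plate, one of four in a row (95 mm pitch along y, order varies) in the low oak organiser (rim 10 mm high). Origin: centre of its underside, 5 mm above the desk; z up. Square tray on it, inside 70 x 70 mm, white walls 3 mm thick and 10 mm high (floor z = 6, top z = 16 mm). The stamp stands in it at any yaw.
- cup: the glue stick's place: a fixed wooden insert, 124 (x) x 89 (y) x 6 mm plate, one of four in a row (95 mm pitch along y, order varies) in the low oak organiser (rim 10 mm high). Origin: centre of its underside, 5 mm above the desk; z up. White round cup on it, inside diameter 48 mm, outside 54 mm, rim at z = 45 mm, inner floor at z = 6 mm.
- spindle: the tape roll's place: a fixed wooden insert, 124 (x) x 89 (y) x 6 mm plate, one of four in a row (95 mm pitch along y, order varies) in the low oak organiser (rim 10 mm high). Origin: centre of its underside, 5 mm above the desk; z up. Round seat on it of diameter 48 mm, top at z = 18 mm, with a central upright spindle of diameter 14 mm reaching to z = 38 mm.
Mind the look-alikes: they are no part of the job. What is shaped like the stapler but blue is not meant.

How it is judged:
By the outcome, as a careful person would: the job done as asked, in the order asked, and still so for the second after the job is handed in, with the robot touching nothing.
It also fails if it takes over 115 s, if anything falls off the work surface, if the arm or the gripper's body presses on something with over 40 N, if the wrist force passes 120 N, or if a joint passes its speed limit or range.

### The arm

A 7-joint arm with a two-finger parallel gripper is mounted at the origin on the work surface. World frame = base frame: x ahead of the robot, y to its left, z up, the work surface at z = 0. Lengths are in mm, angles in rad, forces in N, time in s.
With the tool pointing down it reaches from about 425 to 825 mm from the base axis. Payload 3.6 kg.
Tool frame: the origin (TCP) lies on the centre line of the jaws, within the pads' length; the fingertips stand 17 mm ahead of it and the grasp point (between the pads) lies 2 mm behind it (ctrl.nose_length is the z of the fingertips in the tool frame, in mm); z points along the fingers, y is the line along which they close (so a half turn about z gives the same grasp; the last joint's range is limited). The gripper opens to 85 mm and grips with 20 to 120 N. Pads are 22 mm wide; open, the fingers measure 114 mm over their backs; the gripper's body (76 mm by 85 mm) begins 54 mm behind the grasp point. The pads swing forward as they close: fully open they stand 13 mm farther back than shut.
Start: joints at [1.212, 0.615, -0.013, 1.423, 0.008, 1.103, -0.04], TCP at [211.745, -614.515, 248.297] pointing down, gripper open.
Joint ranges: [-3.12, 3.12], [-0.3, 2.06], [-1.34, 1.32], [0.26, 2.42], [-1.36, 4.5], [0.01, 1.98], [-2.84, 2.84]. Speed limits (rad/s): [2.79, 2.79, 3.14, 3.14, 3.14, 3.14, 3.14].

### API

Orientations are given as a unit quaternion [x, y, z, w].
In Python, from cell import ctrl, cams, order gives the robot as it stands.
- The arm moves only by the shell command python3 -m handwheel 'ROWS' [FORCE]. ROWS is JSON, a list of rows, each a list of 7 numbers: the shift along the tool's x, y, z in m, then the turn, a rotation vector about the tool's x, y, z in degrees, then the closure in counts, from 0 (fully open) to 255 (shut). A call has 1 to 5 rows; each row shifts and turns the commanded pose from where the row before left it, along the tool's axes as they then stand; what a row does not reach is not made up. A row lasts 1/12 s, in which the tool goes at most 41.7 mm and 7.16 degrees, less where a joint would pass 70% of its speed; a pose out of reach is approached as far as the arm can. A call is refused whole if a number of a shift passes 0.0417 or a number of a turn 7.16, either way. A call with a gripper value outside its range is refused whole. The fingers move at their own pace and stop on an object; FORCE is the grip in N (left out, the last holds). Time passes only in rows, so rows that do not move let the fingers close. It gives the time, the measured TCP pose, the force, the opening and the grip force at its end, in the units of the state.
- ctrl.get_obs(): the state, without advancing time (a new reading comes with each control period).
- cams.capture(name): name is "scene" or "top" or "wrist"; returns the picture (420x560x3 uint8, blue, green, red); there is no depth.
- cams.camera_info(name): a dict with "intrinsics" (3x3 intrinsics, pixels), "R" (3x3) and "t" (3): a world point X has camera coordinates R X + t. Camera axes: x right, y down, z forward; pixel columns grow to the right and rows downward; lengths in mm; the calibration is good to about 2 mm. The wrist camera is an equidistant fisheye: a pixel r from the principal point sees the ray r / f radians off the axis. A picture is of the moment at which its call begins: read the wrist's pose just before it. camera_info takes no time and is no camera call; for the wrist camera it gives the pose at the moment of the call.
- order.hand_in(): hands the job in; it is judged then, once.
The state is a dict: "time_s": time; "joint_positions": joint angles; "joint_vel": joint speeds; "joint_torque": joint torques, N m; "eef_pos": TCP position; "tool_rot": TCP orientation; "force": force on the tool from outside, world axes, zero at the start; "ft_torque": the same for the moment, N m; "width": finger opening in mm; "gripper_force": force on a finger pad.
Only numpy, scipy, OpenCV 4.12 (cv2) and the standard library are available. Lean on these libraries where they do the work, as an engineer would, in place of code of your own. Each camera call takes 0.05 s, during which the arm holds its last target. There are 200 camera calls.

## Working session

There is one attempt and no reset: what is moved stays moved. The work goes in short steps, Python scripts to look and compute and a shell command to move; the robot and the scene stay as the last step left them, time stands still between calls to the robot, and variables do not carry over. Pictures are saved under pics/ and viewed, at most 14 in all, crops included, and the job is handed in when it is done.

```bash
ls; mkdir -p pics; python3 - <<'E'
from cell import ctrl,cams,order
import cv2
o=ctrl.get_obs()
print(o)
for n in("scene","top","wrist"):
    i=cams.camera_info(n);print(n,i)
    cv2.imwrite(f"pics/{n}0.png",cams.capture(n))
E
```

```text
pics
{'time_s': 0.0, 'joint_positions': array([ 1.21248933,  0.61596285, -0.01264419,  1.4249265 ,  0.00811367,
        1.10341435, -0.0404092 ]), 'joint_vel': array([-0.00012976,  0.00138926,  0.00100417,  0.00105916, -0.00085758,
        0.00037667, -0.0004906 ]), 'joint_torque': array([ 4.79120663e-04, -4.69215488e+01,  2.59408364e-01, -1.71033096e+01,
        1.00133507e-02,  9.57170036e-03,  6.58098216e-06]), 'eef_pos': array([ 211.51792003, -613.84157307,  247.10056323]), 'tool_rot': array([ 9.86261541e-01,  1.65185964e-01, -2.37616182e-04, -1.30898546e-03]), 'force': array([ 0.39796036, -0.44199205, -0.33741426]), 'ft_torque': array([-0.06527734,  0.0373529 ,  0.0092723 ]), 'gripper_force': 0.0, 'width': 85.63459453658713}
scene {'intrinsics': array([[538.90977027,   0.        , 285.61869772],
       [  0.        , 538.90977027, 213.05009895],
       [  0.        ,   0.        ,   1.        ]]), 'R': array([[-0.6916845 ,  0.72216353, -0.00723827],
       [ 0.52047236,  0.49150733, -0.69823282],
       [-0.50068062, -0.48672413, -0.71583416]]), 't': array([ 316.82193341, -207.2780369 , 1486.07023635])}
top {'intrinsics': array([[476.9983971 ,   0.        , 281.23840864],
       [  0.        , 476.9983971 , 207.20197834],
       [  0.        ,   0.        ,   1.        ]]), 'R': array([[-0.03057517, -0.9995317 , -0.00124012],
       [-0.97641913,  0.03013339, -0.2137701 ],
       [ 0.21370736, -0.00532518, -0.97688321]]), 't': array([-2.28096277e-02,  4.86693476e+02,  1.20176757e+03])}
wrist {'intrinsics': array([[325.1922621 ,   0.        , 278.7339573 ],
       [  0.        , 325.1922621 , 208.92654744],
       [  0.        ,   0.        ,   1.        ]]), 'R': array([[ 0.3259677 , -0.9453777 , -0.00246349],
       [-0.90998711, -0.31446918,  0.27024545],
       [-0.25625871, -0.08584955, -0.96278831]]), 't': array([-649.44359065,  -36.21130088,  379.23241115])}
```

View pics/top0.png

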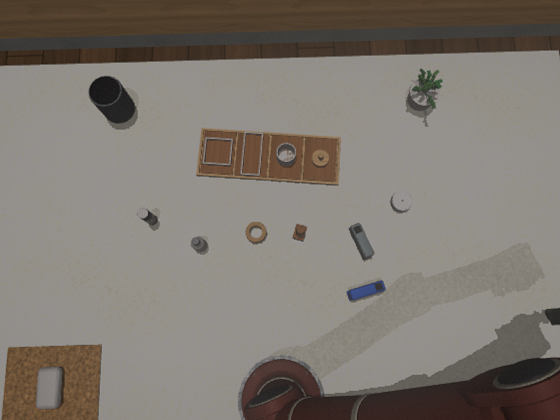

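View pics/scene0.png

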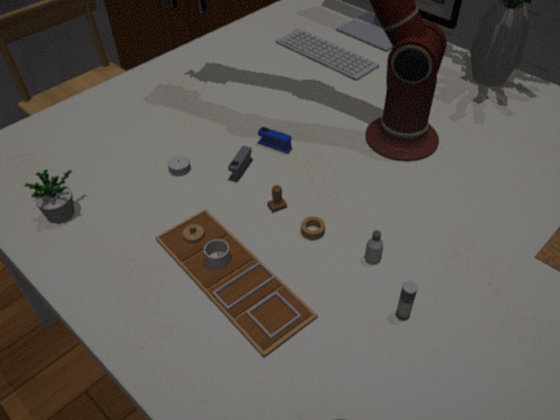

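The top view shows the organiser at about (270,156), ordered from +y to −y: tray (217,151), slot (252,153), cup (286,154), spindle (320,158). The tape is at (256,232), the stamp at (300,232), the grey stapler at (362,241) and the blue one at (366,290). The candle is at (401,202). The scene view shows the glue stick as the straight cylinder at (406,300) and the feed bottle as the necked one at (374,247).

```bash
cat > h.py <<'E'
import numpy as np, cv2
from cell import ctrl,cams,order
from scipy.spatial.transform import Rotation as Ro
def ray(i,px,name):
    K=i["intrinsics"]; u=(px[0]-K[0,2])/K[0,0]; v=(px[1]-K[1,2])/K[1,1]
    if name=="wrist":
        r=np.hypot(u,v); s=np.sin(r)/r if r>1e-9 else 1; d=np.array([u*s,v*s,np.cos(r)])
    else: d=np.array([u,v,1.])
    R=np.array(i["R"]); return -R.T@i["t"], R.T@d
def plane(i,px,z,name):
    c,d=ray(i,px,name); return (c+d*(z-c[2])/d[2])[:2]
def proj(i,X,name):
    K=i["intrinsics"]; p=i["R"]@np.array(X,float)+i["t"]
    if name=="wrist":
        r=np.hypot(p[0],p[1]); k=np.arctan2(r,p[2])/max(r,1e-9); u,v=p[0]*k,p[1]*k
    else: u,v=p[:2]/p[2]
    return np.array([K[0,0]*u+K[0,2],K[1,1]*v+K[1,2]])
def snap(fn):
    i=cams.camera_info("wrist"); im=cams.capture("wrist"); cv2.imwrite(f"pics/{fn}.png",im); np.savez(f"pics/{fn}.npz",**i); return i,im
def go(x,y,z,yaw=None):
    """tool-frame shift (mm) and turn (deg) to TCP x,y,z; tool down, closing line (tool y) at yaw deg in world, mod 180"""
    o=ctrl.get_obs(); R=Ro.from_quat(o["tool_rot"]); d=R.inv().apply(np.array([x,y,z])-o["eef_pos"])
    s=f"t={o['time_s']:.2f} at {np.round(o['eef_pos'],1)} shift mm {np.round(d,1)}"
    ty=R.as_matrix()[:,1]; cur=np.degrees(np.arctan2(ty[1],ty[0]))
    if yaw is None: yaw=cur
    dy=(yaw-cur+90)%180-90; y2=np.radians(cur+dy)
    T=np.array([[np.sin(y2),np.cos(y2),0],[-np.cos(y2),np.sin(y2),0],[0,0,-1]])
    T=np.column_stack([np.cross([np.cos(y2),np.sin(y2),0],[0,0,-1]),[np.cos(y2),np.sin(y2),0],[0,0,-1]])
    rv=(R.inv()*Ro.from_matrix(T)).as_rotvec(degrees=True)
    print(s,"turn",np.round(rv,1),"yaw",round(cur,1),"q7",np.round(o["joint_positions"][6],2),"w",round(o["width"],1),"F",np.round(o["force"],1))
E
python3 - <<'E'
from h import *
i=cams.camera_info("top")
for n,p,z in [("tray",(217,151),15),("slot",(252,153),15),("cup",(286,154),45),("spindle",(320,158),30),("tape",(256,232),24),("stamp",(300,230),55),("stapler",(362,241),40),("st_a",(356,226),46),("st_b",(368,256),46),("glue top",(144,213),95),("feedtop",(196,241),86),("candle",(401,202),20),("blue",(366,290),40)]:
    print(n,plane(i,p,z,"top").round())
w=cams.camera_info("wrist"); c=-w["R"].T@w["t"]; o=ctrl.get_obs(); print(c, Ro.from_quat(o["tool_rot"]).inv().apply(c-o["eef_pos"]))
go(440,-180,300,0)
E
```

```text
tray [660. 159.]
slot [651.  61.]
cup [635. -32.]
spindle [ 626. -125.]
tape [427.  54.]
stamp [424. -62.]
stapler [ 392. -223.]
st_a [ 431. -209.]
st_b [ 352. -235.]
glue top [473. 333.]
feedtop [399. 203.]
candle [ 498. -339.]
blue [ 266. -225.]
[ 275.94663107 -592.85487317  373.45971339] [  67.73940345    0.72692138 -126.07575953]
t=0.15 at [ 211.6 -614.   247.4] shift mm [ 357.4 -336.   -51.9] turn [ -0.1  -0.1 -71. ] yaw -71.0 q7 -0.04 w 85.5 F [ 0.8  0.2 -0.8]
```

```bash
python3 -c "
from h import *
go(400,-225,250)"
```

```text
t=0.15 at [ 211.6 -614.   247.4] shift mm [ 304.9 -306.4   -2. ] turn [-0.1 -0.  -0. ] yaw -71.0 q7 -0.04 w 85.5 F [ 0.8  0.2 -0.8]
```

```bash
python3 -m handwheel '[[0.02,-0.02,0,0,0,0,0],[0.021,-0.021,0,0,0,0,0],[0.021,-0.021,0,0,0,0,0],[0.021,-0.021,0,0,0,0,0],[0.021,-0.021,0,0,0,0,0]]'; python3 -m handwheel '[[0.021,-0.021,0,0,0,0,0],[0.021,-0.021,0,0,0,0,0],[0.021,-0.021,0,0,0,0,0],[0.021,-0.021,0,0,0,0,0],[0.021,-0.021,0,0,0,0,0]]';python3 -m handwheel '[[0.021,-0.021,0,0,0,0,0],[0.021,-0.021,0,0,0,0,0],[0.021,-0.021,0,0,0,0,0],[0.021,-0.021,0,0,0,0,0],[0.01,-0.012,0,0,0,0,0]]';python3 -m handwheel '[[0,0,0,0,0,0,0],[0,0,0,0,0,0,0]]'; python3 -c "
from h import *
go(400,-225,250);snap('w1')"
```

```text
time_s: 0.57
eef_pos: [276.5, -480.8, 248.0]
tool_rot: [0.986, 0.165, -0.0, -0.0]
force: [0.5, 0.1, -0.8]
width: 85.4
gripper_force: 0.0
time_s: 0.98
eef_pos: [341.5, -347.3, 248.2]
tool_rot: [0.986, 0.165, -0.0, -0.0]
force: [0.3, -0.0, 0.4]
width: 85.5
gripper_force: 0.0
time_s: 1.4
eef_pos: [400.5, -223.6, 248.3]
tool_rot: [0.986, 0.168, 0.001, -0.001]
force: [0.4, 0.5, 0.7]
width: 85.3
gripper_force: 0.0
time_s: 1.57
eef_pos: [398.9, -227.0, 248.3]
tool_rot: [0.986, 0.166, -0.0, 0.0]
force: [-0.2, -0.5, 1.3]
width: 85.4
gripper_force: 0.0
t=1.57 at [ 398.9 -227.   248.3] shift mm [ 1.7 -1.5 -1.7] turn [ 0.  0. -0.] yaw -70.9 q7 -0.81 w 85.4 F [-0.2 -0.5  1.3]
```

View pics/w1.png

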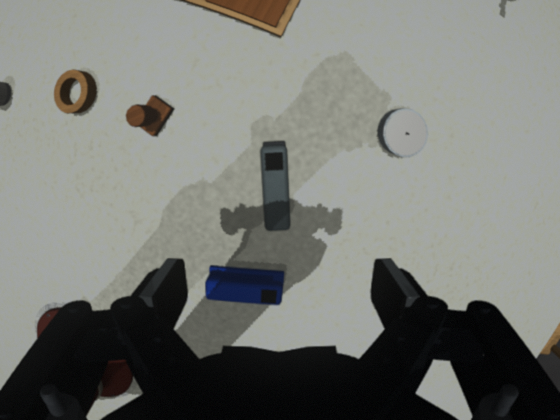

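The wrist view shows the stapler upright at about (276,186), running from (274,142) to (277,229). The tape is at (75,91), the stamp at (150,115), the candle at (403,132) and the blue stapler at (245,285).

```bash
python3 - <<'E'
from h import *
im=cv2.imread('pics/w1.png'); i=dict(np.load('pics/w1.npz'))
b=im.astype(int); m=((b[:,:,0]-b[:,:,2]>6)).astype(np.uint8)
m[:130]=0;m[250:]=0;m[:,:230]=0;m[:,320:]=0
m=cv2.morphologyEx(m,cv2.MORPH_CLOSE,np.ones((5,5)))
cs=max(cv2.findContours(m,0,2)[0],key=cv2.contourArea); print(cv2.contourArea(cs),cv2.boundingRect(cs))
r=cv2.minAreaRect(cs); print(r)
bx=cv2.boxPoints(r)
P=np.array([plane(i,p,46,"wrist") for p in bx]); print(P.round(1)); print(P.mean(0), np.linalg.norm(P-np.roll(P,1,0),axis=1))
for k in range(2):
    d=P[k+1]-P[k];print(np.degrees(np.arctan2(d[1],d[0])))
print("dimensions top at w rows", [ (v,np.flatnonzero(m[v])[[0,-1]]) for v in range(142,232,12)if m[v].any()])
E
```

```text
1259.5 (262, 146, 27, 58)
((274.58563232421875, 174.12705993652344), (56.868656158447266, 24.17706298828125), 86.98721313476562)
[[ 432.  -197.3]
 [ 441.1 -219.9]
 [ 386.4 -242.5]
 [ 376.9 -219.1]]
[ 409.09706532 -219.70726717] [59.2744806  24.35060351 59.18685178 25.23590714]
-67.93847580013764
-157.60425222485324
dimensions top at w rows [(154, array([262, 285])), (166, array([263, 286])), (178, array([263, 286])), (190, array([264, 287])), (202, array([265, 271])), (226, array([277, 285]))]
```

```bash
python3 - <<'E'
from h import *
i=dict(np.load('pics/w1.npz'))
a=plane(i,(273,142),46,"wrist"); b=plane(i,(277.2,229.5),46,"wrist"); d=a-b
c=(a+b)/2; print(a,b,np.linalg.norm(d),np.degrees(np.arctan2(d[1],d[0])),c)
yaw=np.degrees(np.arctan2(d[1],d[0]))-90
go(c[0],c[1],60,yaw); go(c[0],c[1],34,yaw)
E
```

```text
[ 440.09002181 -207.32828447] [ 353.86440861 -241.63306233] 92.79910644041665 21.695088810976515 [ 396.97721521 -224.4806734 ]
t=1.62 at [ 398.4 -228.2  248.2] shift mm [ 1.000e-01 -4.100e+00  1.882e+02] turn [ 0.   0.  -2.7] yaw -71.0 q7 -0.81 w 85.2 F [ 0.2 -0.2  0.4]
t=1.62 at [ 398.4 -228.2  248.2] shift mm [ 1.000e-01 -4.100e+00  2.142e+02] turn [ 0.   0.  -2.7] yaw -71.0 q7 -0.81 w 85.2 F [ 0.2 -0.2  0.4]
```

```bash
python3 -m handwheel '[[0,-0.002,0.03,0,0,-1.3,0],[0,-0.002,0.03,0,0,-1.4,0],[0,0,0.03,0,0,0,0],[0,0,0.03,0,0,0,0],[0,0,0.03,0,0,0,0]]' 40; python3 -m handwheel '[[0,0,0.025,0,0,0,0],[0,0,0.02,0,0,0,0],[0,0,0.012,0,0,0,0],[0,0,0.005,0,0,0,0],[0,0,0,0,0,0,0]]'; python3 -m handwheel '[[0,0,0,0,0,0,255],[0,0,0,0,0,0,255],[0,0,0,0,0,0,255],[0,0,0,0,0,0,255],[0,0,0,0,0,0,255]]'; python3 -m handwheel '[[0,0,0,0,0,0,255],[0,0,0,0,0,0,255],[0,0,0,0,0,0,255]]'
```

```text
time_s: 2.03
eef_pos: [396.7, -226.0, 97.2]
tool_rot: [0.982, 0.186, 0.0, 0.001]
force: [-0.1, -0.0, 0.3]
width: 85.3
gripper_force: 0.0
time_s: 2.45
eef_pos: [396.4, -225.0, 35.3]
tool_rot: [0.982, 0.187, -0.001, -0.0]
force: [0.1, -0.1, -0.0]
width: 85.3
gripper_force: 0.0
time_s: 2.87
eef_pos: [397.9, -223.8, 37.1]
tool_rot: [0.982, 0.188, 0.001, 0.0]
force: [-0.5, -1.4, 6.6]
width: 27.2
gripper_force: 40.5
time_s: 3.12
eef_pos: [397.8, -223.8, 37.1]
tool_rot: [0.982, 0.188, 0.0, 0.0]
force: [-0.6, 0.8, 6.3]
width: 27.4
gripper_force: 40.6
```

```bash
python3 -m handwheel '[[0,0,-0.01,0,0,0,255],[0,0,-0.03,0,0,0,255],[0,0,-0.04,0,0,0,255],[0,0,-0.04,0,0,0,255],[0,0,-0.04,0,0,0,255]]';  python3 -c "
from h import *
go(580,30,200,83)"
```

```text
time_s: 3.53
eef_pos: [396.6, -223.1, 197.7]
tool_rot: [0.982, 0.188, -0.001, -0.001]
force: [-0.0, -1.3, -2.2]
width: 27.5
gripper_force: 39.9
t=3.53 at [ 396.6 -223.1  197.7] shift mm [ 264.  -167.3   -2.3] turn [-0.1  0.1 28.7] yaw -68.3 q7 -0.79 w 27.5 F [-0.  -1.3 -2.2]
```

```bash
python3 -m handwheel '[[0.02,-0.012,0,0,0,0,255],[0.028,-0.018,0,0,0,0,255],[0.028,-0.018,0,0,0,0,255],[0.028,-0.018,0,0,0,0,255],[0.028,-0.018,0,0,0,0,255]]'; python3 -m handwheel '[[0.028,-0.018,0,0,0,0,255],[0.028,-0.018,0,0,0,0,255],[0.028,-0.018,0,0,0,0,255],[0.028,-0.018,0,0,0,0,255],[0.02,-0.011,0,0,0,0,255]]';python3 -m handwheel '[[0,0,0,0,0,5.7,255],[0,0,0,0,0,5.7,255],[0,0,0,0,0,5.7,255],[0,0,0,0,0,5.7,255],[0,0,0,0,0,5.7,255]]'; python3 -m handwheel '[[0,0,0,0,0,0,255],[0,0,0,0,0,0,255]]'; python3 -c "
from h import *
go(580,30,200,83);snap('w2')"
```

```text
time_s: 3.95
eef_pos: [489.1, -95.4, 196.2]
tool_rot: [0.982, 0.188, -0.0, -0.0]
force: [0.9, -0.0, -1.6]
width: 27.6
gripper_force: 40.1
time_s: 4.37
eef_pos: [581.6, 33.5, 195.8]
tool_rot: [0.982, 0.19, 0.0, -0.001]
force: [-0.3, 0.5, -1.6]
width: 27.1
gripper_force: 40.1
time_s: 4.78
eef_pos: [580.1, 29.2, 195.6]
tool_rot: [0.998, -0.062, -0.001, 0.0]
force: [0.3, -0.7, -2.5]
width: 27.2
gripper_force: 40.0
time_s: 4.95
eef_pos: [580.4, 29.3, 195.8]
tool_rot: [0.998, -0.058, -0.001, 0.0]
force: [0.5, 0.1, -2.4]
width: 27.9
gripper_force: 40.0
t=4.95 at [580.4  29.3 195.8] shift mm [-0.5 -0.6 -4.2] turn [0.  0.1 0.4] yaw -96.6 q7 -1.76 w 27.9 F [ 0.5  0.1 -2.4]
```

View pics/w2.png

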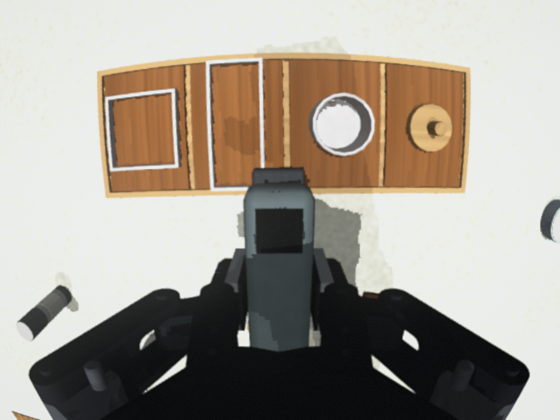

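The wrist view shows the slot's wall outline at (207,62), (263,59), (265,187), (212,189). The tray is centred near (143,131), the cup rim near (343,124), and the spindle seat near (430,128) with its tip near (439,128).

```bash
python3 - <<'E'
from h import *
i=dict(np.load('pics/w2.npz'))
f=lambda p,z:plane(i,p,z,"wrist")
S=np.array([f(p,21) for p in [(207,61),(263,59),(266,188),(211,190)]])
T=np.array([f(p,21) for p in [(107,97),(177,90),(180,165),(110,171)]])
for n,A in(("slot",S),("tray",T)):
    d=A[0]-A[3]; d2=A[1]-A[2]
    print(n,A.mean(0).round(1),np.linalg.norm(A-np.roll(A,1,0),axis=1).round(1),[np.degrees(np.arctan2(v[1],v[0])).round(1) for v in (d,d2)])
print("cup",f((343,124),50),"seat",f((430,128),23),"tip",f((439,128),43))
o=[f(p,15) for p in [(98,71),(469,68),(465,192),(107,197)]]; print("outer",np.array(o).round(1),np.mean(o,0))
E
```

```text
slot [648.5  60.1] [122.9  51.9 121.1  53. ] [np.float64(-6.1), np.float64(-5.5)]
tray [657.8 154. ] [75.9 76.3 72.1 78.4] [np.float64(-7.6), np.float64(-6.1)]
cup [639.0965785  -32.62037246] seat [ 629.04733978 -126.34336041] tip [ 629.94332766 -126.14380893]
outer [[ 730.3  198.4]
 [ 691.1 -184.5]
 [ 557.8 -172.9]
 [ 596.5  211.6]] [643.91069251  13.16377473]
```

```bash
python3 -c "
from h import *
go(650,61.2,51,-95.9)"
```

```text
t=5.00 at [580.5  29.3 195.9] shift mm [ 65.5 -39.8 144.9] turn [ 0.   0.1 -0.7] yaw -96.6 q7 -1.76 w 27.4 F [ 0.3 -0.3 -2.1]
```

```bash
python3 -m handwheel '[[0.017,-0.01,0,0,0,-0.7,255],[0.017,-0.01,0,0,0,0,255],[0.017,-0.01,0,0,0,0,255],[0.0145,-0.0098,0,0,0,0,255],[0,0,0.03,0,0,0,255]]'; python3 -m handwheel '[[0,0,0.035,0,0,0,255],[0,0,0.035,0,0,0,255],[0,0,0.02,0,0,0,255],[0,0,0.012,0,0,0,255],[0,0,0,0,0,0,255]]'; python3 -m handwheel '[[0,0,0.005,0,0,0,255],[0,0,0.005,0,0,0,255],[0,0,0,0,0,0,255],[0,0,0,0,0,0,255]]'; python3 -c "
from h import *
go(650,61.2,49,-95.9)"
```

```text
time_s: 5.42
eef_pos: [657.8, 64.8, 172.0]
tool_rot: [0.999, -0.051, 0.009, -0.003]
force: [3.0, 0.8, -0.8]
width: 27.5
gripper_force: 40.1
time_s: 5.83
eef_pos: [648.2, 61.3, 61.0]
tool_rot: [0.999, -0.053, -0.003, 0.0]
force: [-1.0, -0.3, -1.9]
width: 27.5
gripper_force: 39.9
time_s: 6.17
eef_pos: [651.1, 61.6, 55.4]
tool_rot: [0.999, -0.053, 0.001, -0.0]
force: [0.2, 0.4, -1.5]
width: 27.3
gripper_force: 40.0
t=6.17 at [651.1  61.6  55.4] shift mm [-1.   0.6  6.4] turn [-0.  -0.1 -0.2] yaw -96.1 q7 -1.79 w 27.3 F [ 0.2  0.4 -1.5]
```

```bash
python3 -m handwheel '[[0,0,0.003,0,0,0,255],[0,0,0.003,0,0,0,255],[0,0,0.001,0,0,0,255],[0,0,0,0,0,0,255]]'; python3 -m handwheel '[[0,0,0,0,0,0,200],[0,0,0,0,0,0,130],[0,0,0,0,0,0,130],[0,0,0,0,0,0,130]]';  python3 -m handwheel '[[0,0,-0.02,0,0,0,130],[0,0,-0.035,0,0,0,130],[0,0,-0.035,0,0,0,0],[0,0,-0.035,0,0,0,0],[0,0,-0.02,0,0,0,0]]';python3 -c "
from h import *
go(430,54,200,90)"
```

```text
time_s: 6.5
eef_pos: [650.8, 61.7, 48.2]
tool_rot: [0.999, -0.053, 0.001, -0.0]
force: [-1.3, 0.5, 3.6]
width: 27.4
gripper_force: 40.5
time_s: 6.83
eef_pos: [650.4, 61.6, 47.1]
tool_rot: [0.999, -0.053, -0.0, -0.0]
force: [0.0, -0.2, -0.2]
width: 42.0
gripper_force: 0.0
time_s: 7.25
eef_pos: [652.2, 61.7, 196.7]
tool_rot: [0.999, -0.053, 0.003, -0.001]
force: [0.6, 0.2, 0.9]
width: 76.1
gripper_force: 0.0
t=7.25 at [652.2  61.7 196.7] shift mm [-220.1   31.2   -4.8] turn [-0.1 -0.4 -6.1] yaw -96.1 q7 -1.79 w 76.1 F [0.6 0.2 0.9]
```

```bash
python3 -m handwheel '[[-0.02,0.003,0,0,0,0,0],[-0.03,0.004,0,0,0,0,0],[-0.03,0.004,0,0,0,0,0],[-0.03,0.004,0,0,0,0,0],[-0.03,0.004,0,0,0,0,0]]';python3 -m handwheel '[[-0.03,0.004,0,0,0,0,0],[-0.03,0.004,0,0,0,0,0],[-0.02,0.003,0,0,0,0,0],[0,0,0,0,0,-3,0],[0,0,0,0,0,-3,0]]';python3 -m handwheel '[[0,0,0,0,0,0,0],[0,0,0,0,0,0,0]]';python3 -c "
from h import *
go(430,54,200,90);snap('w3')"
```

```text
time_s: 7.67
eef_pos: [507.7, 57.4, 192.3]
tool_rot: [0.999, -0.053, 0.0, -0.0]
force: [-0.0, 0.2, -0.4]
width: 85.3
gripper_force: 0.0
time_s: 8.08
eef_pos: [427.0, 55.0, 192.5]
tool_rot: [1.0, 0.001, -0.0, 0.0]
force: [-0.1, -0.5, 0.8]
width: 85.1
gripper_force: 0.0
time_s: 8.25
eef_pos: [428.7, 55.0, 192.4]
tool_rot: [1.0, -0.001, 0.0, -0.0]
force: [0.2, -0.7, -0.4]
width: 85.8
gripper_force: 0.0
t=8.25 at [428.7  55.  192.4] shift mm [ 1.3  1.  -7.6] turn [-0.  -0.  -0.2] yaw -90.2 q7 -1.76 w 85.8 F [ 0.2 -0.7 -0.4]
```

View pics/w3.png

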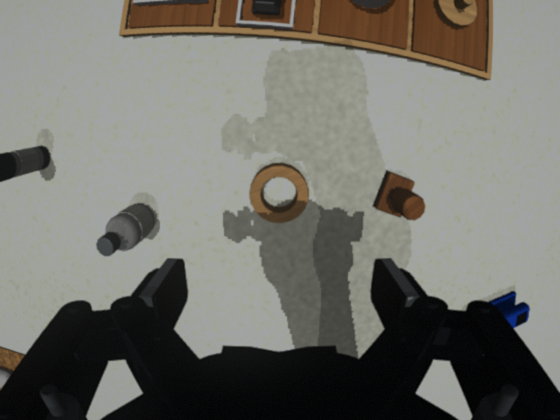

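The tape ring is centred at about (279,192). The feed bottle is on its left at (127,225), and the stamp is on its right with its handle top near (412,206). The stapler lies inside its slot.

```bash
python3 - <<'E'
from h import *
im=cv2.imread('pics/w3.png'); i=dict(np.load('pics/w3.npz'))
b=im.astype(int); m0=((b[:,:,2]-b[:,:,0]>35)).astype(np.uint8)
def big(x0,x1,y0,y1):
    m=np.zeros_like(m0); m[y0:y1,x0:x1]=m0[y0:y1,x0:x1]
    return max(cv2.findContours(m,0,2)[0],key=cv2.contourArea)
c=big(240,320,150,235); e=cv2.fitEllipse(c); print(e,cv2.boundingRect(c))
for z in (12,24): print(z,plane(i,e[0],z,"wrist"))
# stretch
P=np.array([plane(i,p[0],24,"wrist") for p in c]); print(P.min(0),P.max(0),(P.min(0)+P.max(0))/2)
s=big(365,435,160,225); r=cv2.convexHull(s)[:,0]; print(cv2.boundingRect(s))
ap=cv2.approxPolyDP(cv2.convexHull(s),4,True)[:,0]
print(ap.tolist(), [plane(i,p,14,"wrist").round(0).tolist() for p in ap])
print("handle",plane(i,(413,206),62,"wrist"))
cv2.imwrite('pics/w3c.png',cv2.resize(im[150:240,230:440],None,fx=3.8,fy=3.8,interpolation=2))
E
```

```text
((277.8116455078125, 192.55250549316406), (50.011329650878906, 54.12871551513672), 60.4417724609375) (250, 165, 58, 57)
12 [427.19272731  55.07911196]
24 [429.91193635  55.03204917]
[402.19980391  27.72056137] [455.72054163  81.04626861] [428.96017277  54.38341499]
(377, 173, 37, 43)
[[390, 173], [413, 182], [400, 215], [377, 207]] [[448.0, -55.0], [439.0, -81.0], [405.0, -70.0], [413.0, -44.0]]
handle [427.09310744 -62.21174515]
```

View pics/w3c.png

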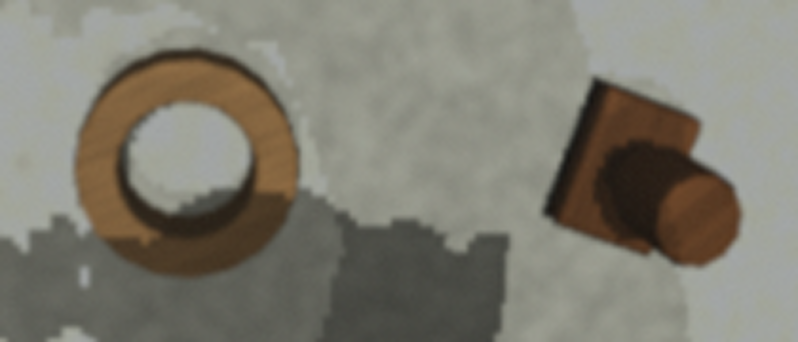

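The crop shows the tape ring clear of everything, and the stamp's handle top at about (414,208) in the full image.

```bash
python3 -m handwheel '[[0,0,0.02,0,0,0,0],[0,0,0.035,0,0,0,0],[0,0,0.035,0,0,0,0],[0,0,0.035,0,0,0,0],[0,0,0.025,0,0,0,0]]' 40; python3 -m handwheel '[[0,0,0.013,0,0,0,0],[0,0,0.006,0,0,0,0],[0,0,0,0,0,0,0]]';python3 -c "
from h import *
go(429,54.5,21,90)"
```

```text
time_s: 8.72
eef_pos: [428.2, 55.0, 40.0]
tool_rot: [1.0, -0.001, -0.001, 0.0]
force: [-0.1, -0.0, -0.9]
width: 85.5
gripper_force: 0.0
time_s: 8.97
eef_pos: [428.2, 55.0, 22.1]
tool_rot: [1.0, -0.001, -0.001, 0.0]
force: [0.7, 0.1, 0.5]
width: 85.4
gripper_force: 0.0
t=8.97 at [428.2  55.   22.1] shift mm [0.8 0.5 1.1] turn [ 0.   0.1 -0.1] yaw -90.1 q7 -1.76 w 85.4 F [0.7 0.1 0.5]
```

```bash
python3 -m handwheel '[[0.001,0,0,0,0,0,255],[0,0,0,0,0,0,255],[0,0,0,0,0,0,255],[0,0,0,0,0,0,255],[0,0,0,0,0,0,255]]'; python3 -m handwheel '[[0,0,-0.01,0,0,0,255],[0,0,-0.025,0,0,0,255],[0,0,-0.035,0,0,0,255],[0,0,-0.035,0,0,0,255],[0,0,-0.025,0,0,0,255]]';python3 -c "
from h import *
go(629.3,-127.7,150,-95.9)"
```

```text
time_s: 9.38
eef_pos: [430.6, 55.2, 24.9]
tool_rot: [1.0, -0.001, 0.002, -0.0]
force: [0.7, -0.4, 5.7]
width: 54.2
gripper_force: 41.5
time_s: 9.8
eef_pos: [430.0, 55.1, 156.6]
tool_rot: [1.0, -0.001, 0.002, -0.0]
force: [0.2, 0.5, -1.1]
width: 53.9
gripper_force: 42.8
t=9.80 at [430.   55.1 156.6] shift mm [199.6 182.4   7.2] turn [-0.1 -0.2  5.8] yaw -90.1 q7 -1.76 w 53.9 F [ 0.2  0.5 -1.1]
```

```bash
python3 -m handwheel '[[0.015,0.014,0,0,0,0,255],[0.024,0.022,0,0,0,0,255],[0.024,0.022,0,0,0,0,255],[0.024,0.022,0,0,0,0,255],[0.024,0.022,0,0,0,0,255]]'; python3 -m handwheel '[[0.024,0.022,0,0,0,0,255],[0.024,0.022,0,0,0,0,255],[0.024,0.022,0,0,0,0,255],[0.017,0.0145,0,0,0,0,255],[0,0,0,0,0,5.8,255]]';python3 -m handwheel '[[0,0,0,0,0,0,255],[0,0,0.01,0,0,0,255],[0,0,0,0,0,0,255]]';python3 -c "
from h import *
go(630.5,-127.7,70,-95.9);snap('w4')"
```

```text
time_s: 10.22
eef_pos: [541.1, -48.2, 154.4]
tool_rot: [1.0, -0.001, 0.001, -0.0]
force: [0.7, 0.7, -0.9]
width: 53.7
gripper_force: 42.8
time_s: 10.63
eef_pos: [631.8, -133.8, 154.0]
tool_rot: [0.998, -0.055, 0.003, 0.002]
force: [-0.9, -1.0, -1.1]
width: 54.1
gripper_force: 42.8
time_s: 10.88
eef_pos: [627.4, -126.2, 141.7]
tool_rot: [0.999, -0.05, -0.002, -0.001]
force: [-0.5, 0.5, -1.1]
width: 53.6
gripper_force: 42.7
t=10.88 at [ 627.4 -126.2  141.7] shift mm [ 3.5  1.2 71.7] turn [-0.1  0.2  0.2] yaw -95.7 q7 -1.5 w 53.6 F [-0.5  0.5 -1.1]
```

View pics/w4.png

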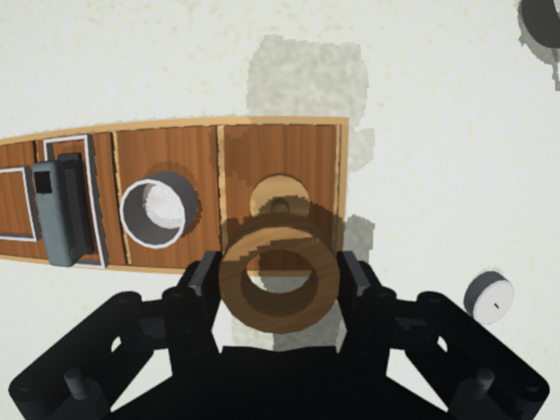

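The view shows the tape held squarely, its ring centred near (279,279). The spindle seat lies beyond it at about (280,203), and the cup rim is at (154,213).

```bash
python3 - <<'E'
from h import *
i=dict(np.load('pics/w4.npz'))
print("seat",plane(i,(280,203),23,"wrist"),"cup",plane(i,(154,213),50,"wrist"),"tape top",plane(i,(279,279),141-1,"wrist"))
E
```

```text
seat [ 630.90849757 -128.3773589 ] cup [639.85085195 -36.19611839] tape top [ 627.37964184 -127.311506  ]
```

```bash
python3 -m handwheel '[[0.003,0.001,0.01,0,0,0,255],[0,0,0.03,0,0,0,255],[0,0,0.025,0,0,0,255],[0,0,0.005,0,0,0,255],[0,0,0,0,0,0,255]]';python3 -m handwheel '[[0,0,0,0,0,0,255],[0,0,0,0,0,0,255]]'; python3 -c "
from h import *
go(630.5,-127.7,49,-95.9)"
```

```text
time_s: 11.35
eef_pos: [630.3, -128.3, 70.9]
tool_rot: [0.999, -0.051, -0.003, -0.0]
force: [0.2, 0.3, -0.1]
width: 54.0
gripper_force: 42.7
time_s: 11.52
eef_pos: [633.5, -129.2, 75.0]
tool_rot: [0.999, -0.051, 0.002, 0.0]
force: [-0.2, -0.4, -0.8]
width: 53.7
gripper_force: 42.8
t=11.52 at [ 633.5 -129.2   75. ] shift mm [-3.2 -1.2 26. ] turn [ 0.  -0.2  0. ] yaw -95.9 q7 -1.5 w 53.7 F [-0.2 -0.4 -0.8]
```

```bash
python3 -m handwheel '[[-0.0025,-0.001,0.01,0,0,0,255],[0,0,0.01,0,0,0,255],[0,0,0.004,0,0,0,255],[0,0,0,0,0,0,255],[0,0,0,0,0,0,255]]'; python3 -c "
from h import *
go(630.9,-128.3,48,-95.9)"
```

```text
time_s: 11.93
eef_pos: [629.5, -127.8, 48.9]
tool_rot: [0.999, -0.051, -0.0, -0.0]
force: [0.1, 0.1, -0.8]
width: 53.7
gripper_force: 42.8
t=11.93 at [ 629.5 -127.8   48.9] shift mm [1.4 0.4 0.9] turn [-0.  0.  0.] yaw -95.9 q7 -1.5 w 53.7 F [ 0.1  0.1 -0.8]
```

```bash
python3 -m handwheel '[[0.001,0,0.001,0,0,0,255],[0,0,0.001,0,0,0,255],[0,0,0,0,0,0,255]]'; python3 -m handwheel '[[0,0,0,0,0,0,80],[0,0,0,0,0,0,50],[0,0,0,0,0,0,50],[0,0,0,0,0,0,50]]';python3 -m handwheel '[[0,0,-0.01,0,0,0,50],[0,0,-0.03,0,0,0,50],[0,0,-0.035,0,0,0,0],[0,0,-0.035,0,0,0,0],[0,0,-0.035,0,0,0,0]]'; python3 -c "
from h import *
go(478,330,200,-100); snap('w5')"
```

```text
time_s: 12.18
eef_pos: [631.0, -128.0, 48.0]
tool_rot: [0.999, -0.051, 0.0, -0.0]
force: [-1.1, 0.1, 2.5]
width: 53.7
gripper_force: 43.1
time_s: 12.52
eef_pos: [630.8, -127.9, 47.2]
tool_rot: [0.999, -0.051, 0.0, -0.0]
force: [0.8, -1.0, 0.1]
width: 68.5
gripper_force: 0.0
time_s: 12.93
eef_pos: [630.5, -127.9, 194.6]
tool_rot: [0.999, -0.051, 0.0, -0.0]
force: [1.1, -1.3, -0.5]
width: 85.4
gripper_force: 0.0
t=12.93 at [ 630.5 -127.9  194.6] shift mm [-198.7 -439.8   -5.5] turn [-0.  -0.   4.1] yaw -95.9 q7 -1.5 w 85.4 F [ 1.1 -1.3 -0.5]
```

View pics/w5.png

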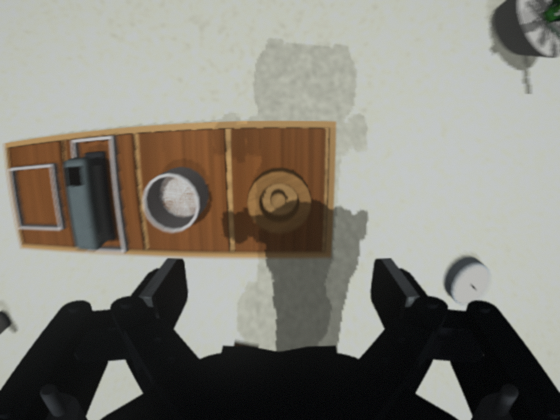

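The tape sits flat and centred on the spindle at (279,200). The stapler is in its slot at (88,205), and the cup is empty at (174,202).

```bash
python3 -m handwheel '[[-0.009,-0.02,-0.01,0,0,0,0],[-0.015,-0.033,-0.01,0,0,0,0],[-0.015,-0.033,-0.01,0,0,0,0],[-0.015,-0.033,-0.01,0,0,0,0],[-0.015,-0.033,0,0,0,0,0]]'; python3 -m handwheel '[[-0.015,-0.033,0,0,0,0,0],[-0.015,-0.033,0,0,0,0,0],[-0.015,-0.033,0,0,0,0,0],[-0.015,-0.033,0,0,0,0,0],[-0.015,-0.033,0,0,0,0,0]]';python3 -m handwheel '[[-0.015,-0.033,0,0,0,0,0],[-0.015,-0.033,0,0,0,0,0],[-0.015,-0.033,0,0,0,0,0],[-0.01,-0.022,0,0,0,0,0],[0,0,0,0,0,0,0]]';python3 -m handwheel '[[0,0,0,0,0,0,0],[0,0,0,0,0,0,0]]';python3 -c "
from h import *
go(474,332,230); snap('w6')"
```

```text
time_s: 13.4
eef_pos: [578.3, 31.8, 235.2]
tool_rot: [0.999, -0.052, 0.003, -0.0]
force: [0.6, 1.0, -0.0]
width: 85.4
gripper_force: 0.0
time_s: 13.82
eef_pos: [519.3, 203.7, 233.1]
tool_rot: [0.999, -0.051, 0.001, -0.0]
force: [1.3, 0.1, 0.5]
width: 85.2
gripper_force: 0.0
time_s: 14.23
eef_pos: [473.5, 336.3, 232.8]
tool_rot: [0.999, -0.045, -0.001, -0.003]
force: [-0.4, 1.0, 0.7]
width: 85.2
gripper_force: 0.0
time_s: 14.4
eef_pos: [478.2, 327.0, 232.6]
tool_rot: [0.999, -0.052, 0.0, 0.001]
force: [0.4, -0.5, 0.5]
width: 85.4
gripper_force: 0.0
t=14.40 at [478.2 327.  232.6] shift mm [-4.7 -4.5  2.6] turn [ 0.1 -0.1  0. ] yaw -95.9 q7 -2.32 w 85.4 F [ 0.4 -0.5  0.5]
```

View pics/w6.png

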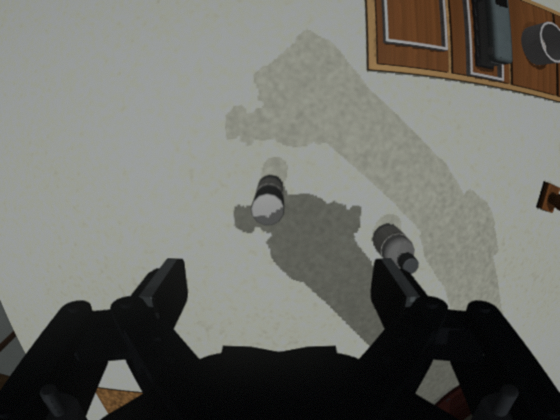

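The glue stick's flat top is centred near (267,209). The feed bottle is well clear at (397,245).

```bash
python3 - <<'E'
from h import *
i=dict(np.load('pics/w6.npz'))
c=plane(i,(267.3,209.5),95,"wrist"); print(c,plane(i,(251,209),95,"wrist"),plane(i,(284,209),95,"wrist"))
print(proj(i,[*c,0],"wrist"))
go(c[0],c[1],75)
E
```

```text
[472.85235887 336.25605983] [474.7152202  349.91247973] [471.82916419 322.21285855]
[270.1080357  186.62726212]
t=14.45 at [478.6 326.3 232.6] shift mm [ -6.9  -9.4 157.6] turn [ 0.1 -0.1  0. ] yaw -96.0 q7 -2.32 w 85.4 F [ 0.5 -0.3 -0. ]
```

```bash
python3 -m handwheel '[[-0.006,-0.009,0.01,0,0,0,0],[0,0,0.02,0,0,0,0],[0,0,0.03,0,0,0,0],[0,0,0.03,0,0,0,0],[0,0,0.03,0,0,0,0]]' 30;python3 -m handwheel '[[0,0,0.025,0,0,0,0],[0,0,0.013,0,0,0,0],[0,0,0,0,0,0,0]]';python3 -c "
from h import *
go(472.9,336.2,75)"
```

```text
time_s: 14.87
eef_pos: [472.8, 337.3, 111.0]
tool_rot: [0.999, -0.052, 0.0, -0.0]
force: [-0.4, 0.5, 0.1]
width: 85.2
gripper_force: 0.0
time_s: 15.12
eef_pos: [470.5, 335.6, 70.4]
tool_rot: [0.999, -0.052, -0.003, 0.003]
force: [-0.8, 0.1, -0.0]
width: 85.2
gripper_force: 0.0
t=15.12 at [470.5 335.6  70.4] shift mm [ 2.3 -0.8 -4.6] turn [ 0.3  0.3 -0. ] yaw -96.0 q7 -2.34 w 85.2 F [-0.8  0.1 -0. ]
```

```bash
python3 -m handwheel '[[0,0,0,0,0,0,0],[0,0,0,0,0,0,180],[0,0,0,0,0,0,255],[0,0,0,0,0,0,255],[0,0,0,0,0,0,255]]' 30;python3 -m handwheel '[[0,0,0,0,0,0,255],[0,0,0,0,0,0,255],[0,0,0,0,0,0,255]]';python3 -m handwheel '[[0,0,-0.01,0,0,0,255],[0,0,-0.025,0,0,0,255],[0,0,-0.035,0,0,0,255],[0,0,-0.035,0,0,0,255],[0,0,-0.025,0,0,0,255]]';python3 -c "
from h import *
go(639.5,-34.5,200)"
```

```text
time_s: 15.53
eef_pos: [473.2, 338.1, 75.5]
tool_rot: [0.999, -0.051, 0.001, -0.001]
force: [-0.7, -0.8, -0.2]
width: 38.9
gripper_force: 0.0
time_s: 15.78
eef_pos: [473.0, 338.0, 75.2]
tool_rot: [0.999, -0.051, 0.001, -0.0]
force: [-0.6, -0.9, 5.2]
width: 27.5
gripper_force: 29.7
time_s: 16.2
eef_pos: [473.2, 338.2, 207.7]
tool_rot: [0.999, -0.051, 0.001, -0.001]
force: [0.7, -0.2, 0.1]
width: 27.2
gripper_force: 29.6
t=16.20 at [473.2 338.2 207.7] shift mm [203.6 353.7   7.4] turn [-0.1 -0.1 -0. ] yaw -95.9 q7 -2.34 w 27.2 F [ 0.7 -0.2  0.1]
```

```bash
python3 -m handwheel '[[0.01,0.017,0,0,0,0,255],[0.016,0.028,0,0,0,0,255],[0.016,0.028,0,0,0,0,255],[0.016,0.028,0,0,0,0,255],[0.016,0.028,0,0,0,0,255]]';python3 -m handwheel '[[0.016,0.028,0,0,0,0,255],[0.016,0.028,0,0,0,0,255],[0.016,0.028,0,0,0,0,255],[0.016,0.028,0,0,0,0,255],[0.016,0.028,0,0,0,0,255]]';python3 -m handwheel '[[0.016,0.028,0,0,0,0,255],[0.016,0.028,0,0,0,0,255],[0.01,0.017,0,0,0,0,255],[0.0076,0.011,0,0,0,0,255],[0,0,0,0,0,0,255]]';python3 -m handwheel '[[0,0,0,0,0,0,255],[0,0,0,0,0,0,255]]'; python3 -c "
from h import *
go(639.3,-34,75+11);snap('w7')"
```

```text
time_s: 16.62
eef_pos: [533.2, 200.4, 204.8]
tool_rot: [0.999, -0.051, 0.0, 0.0]
force: [1.1, -1.2, 0.2]
width: 27.5
gripper_force: 29.6
time_s: 17.03
eef_pos: [598.4, 52.8, 204.7]
tool_rot: [0.999, -0.051, -0.0, -0.0]
force: [0.0, 0.8, -0.8]
width: 27.4
gripper_force: 29.6
time_s: 17.45
eef_pos: [639.6, -38.5, 204.3]
tool_rot: [0.999, -0.054, 0.0, 0.001]
force: [0.3, -0.2, -0.8]
width: 27.3
gripper_force: 29.6
time_s: 17.62
eef_pos: [638.4, -31.3, 204.3]
tool_rot: [0.999, -0.05, -0.001, -0.001]
force: [0.5, -0.2, -1.2]
width: 27.1
gripper_force: 29.6
t=17.62 at [638.4 -31.3 204.3] shift mm [  1.3   2.9 118.3] turn [-0.1  0.1  0. ] yaw -95.7 q7 -1.66 w 27.1 F [ 0.5 -0.2 -1.2]
```

View pics/w7.png

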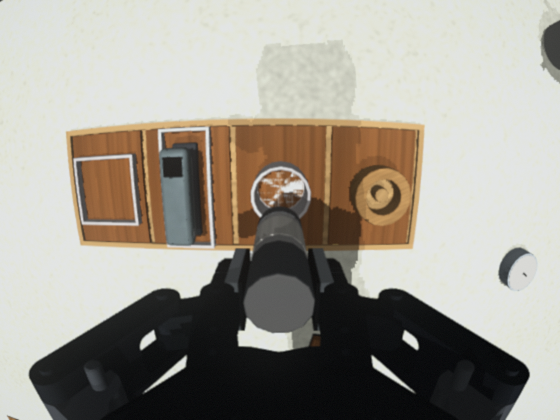

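The glue stick is held upright. The cup's rim spans columns 250–312 and is centred near (281,193).

```bash
python3 - <<'E'
from h import *
i=dict(np.load('pics/w7.npz'))
print(plane(i,(281,193),50,"wrist"),plane(i,(250,193),50,"wrist"),plane(i,(312,193),50,"wrist"),plane(i,(281,163.5),50,"wrist"))
o=np.array([638.4,-31.3]);print("glue bottom px",proj(i,[*o,204.3-75],"wrist"))
print("tray",plane(i,(107,190),21,"wrist"),np.mean([plane(i,p,21,"wrist") for p in [(76,160),(135,155),(138,224),(83,225)]],0))
go(639,-33.5,86)
E
```

```text
[641.96151518 -34.22524551] [644.7082151   -6.88835093] [639.29998322 -61.59335861] [668.12747175 -36.79477602]
glue bottom px [277.57854676 225.99792373]
tray [658.69119891 151.7370968 ] [656.9425088  153.49622296]
t=17.67 at [638.4 -31.1 204.4] shift mm [  0.9   2.6 118.4] turn [-0.1  0.1  0. ] yaw -95.7 q7 -1.66 w 27.3 F [ 0.4  0.5 -0.1]
```

```bash
python3 -m handwheel '[[0.002,0.003,0.01,0,0,0,255],[0,0,0.025,0,0,0,255],[0,0,0.03,0,0,0,255],[0,0,0.02,0,0,0,255],[0,0,0.012,0,0,0,255]]';python3 -m handwheel '[[0,0,0.01,0,0,0,255],[0,0,0.005,0,0,0,255],[0,0,0,0,0,0,255],[0,0,0,0,0,0,255]]'; python3 -c "
from h import *
go(640.5,-34,86)"
```

```text
time_s: 18.08
eef_pos: [638.5, -36.1, 103.9]
tool_rot: [0.999, -0.05, -0.003, -0.0]
force: [-1.0, -0.1, -0.9]
width: 27.5
gripper_force: 29.6
time_s: 18.42
eef_pos: [641.3, -37.3, 93.1]
tool_rot: [0.999, -0.051, 0.001, -0.0]
force: [0.2, 0.9, 0.1]
width: 27.3
gripper_force: 29.6
t=18.42 at [641.3 -37.3  93.1] shift mm [-1.2 -3.2  7.1] turn [-0.  -0.1 -0. ] yaw -95.9 q7 -1.66 w 27.3 F [0.2 0.9 0.1]
```

```bash
python3 -m handwheel '[[-0.001,-0.003,0.004,0,0,0,255],[0,0,0.002,0,0,0,255],[0,0,0.002,0,0,0,255],[0,0,0,0,0,0,255]]';python3 -m handwheel '[[0,0,0,0,0,0,220],[0,0,0,0,0,0,140],[0,0,0,0,0,0,110],[0,0,0,0,0,0,110]]';python3 -m handwheel '[[0,0,-0.01,0,0,0,110],[0,0,-0.03,0,0,0,110],[0,0,-0.035,0,0,0,110],[0,0,-0.035,0,0,0,0],[0,0,-0.01,0,0,0,0]]'; python3 -c "
from h import *
go(427,-62,190,-90);snap('w8')"
```

```text
time_s: 18.75
eef_pos: [640.6, -33.6, 86.2]
tool_rot: [0.999, -0.051, 0.001, -0.001]
force: [-1.8, 0.2, 6.7]
width: 27.2
gripper_force: 30.2
time_s: 19.08
eef_pos: [640.0, -34.5, 84.4]
tool_rot: [0.999, -0.051, 0.0, 0.0]
force: [-1.0, -0.6, -0.2]
width: 48.5
gripper_force: 0.0
time_s: 19.5
eef_pos: [643.2, -34.6, 211.3]
tool_rot: [0.999, -0.051, 0.006, -0.0]
force: [1.3, -0.1, 1.6]
width: 70.9
gripper_force: 0.0
t=19.50 at [643.2 -34.6 211.3] shift mm [-212.5   49.5   18.8] turn [-0.  -0.7 -5.9] yaw -95.9 q7 -1.66 w 70.9 F [ 1.3 -0.1  1.6]
```

View pics/w8.png

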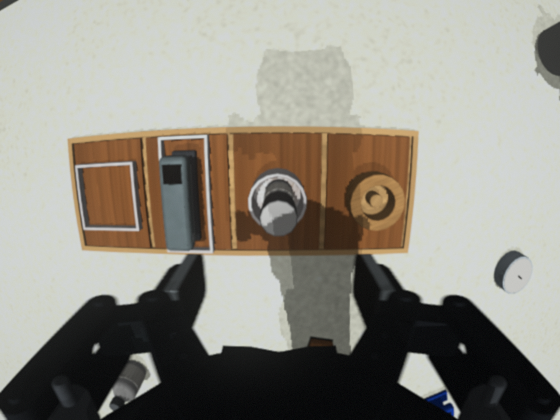

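The glue stands upright in the cup at (278,205), with its top near (279,215). The tray at (108,197) is still empty.

```bash
python3 -m handwheel '[[-0.02,0.005,0,0,0,0,0],[-0.03,0.007,0,0,0,0,0],[-0.03,0.007,0,0,0,0,0],[-0.03,0.007,0,0,0,0,0],[-0.03,0.007,0,0,0,0,0]]'; python3 -m handwheel '[[-0.03,0.007,0.01,0,0,0,0],[-0.027,0.006,0.01,0,0,0,0],[-0.015,0.0035,0,0,0,0,0],[0,0,0,0,0,0,0],[0,0,0,0,0,0,0]]';python3 -m handwheel '[[0,0,0,0,0,0,0],[0,0,0,0,0,0,0]]'; python3 -c "
from h import *
go(427,-62,46);i,im=snap('w9')
cv2.imwrite('pics/w9c.png',cv2.resize(im[130:270,200:360],None,fx=4,fy=4,interpolation=2))"
```

```text
time_s: 19.97
eef_pos: [495.1, -53.0, 203.5]
tool_rot: [0.999, -0.051, -0.001, -0.0]
force: [0.1, 0.2, -0.2]
width: 85.3
gripper_force: 0.0
time_s: 20.38
eef_pos: [423.5, -62.0, 184.1]
tool_rot: [0.999, -0.052, -0.0, -0.0]
force: [0.4, 0.5, -0.1]
width: 85.4
gripper_force: 0.0
time_s: 20.55
eef_pos: [425.6, -61.6, 184.5]
tool_rot: [0.999, -0.051, 0.001, -0.0]
force: [0.2, 0.4, -0.3]
width: 85.4
gripper_force: 0.0
t=20.55 at [425.6 -61.6 184.5] shift mm [  1.2   0.2 138.5] turn [-0.  -0.1 -0. ] yaw -95.8 q7 -1.59 w 85.4 F [ 0.2  0.4 -0.3]
```

View pics/w9c.png

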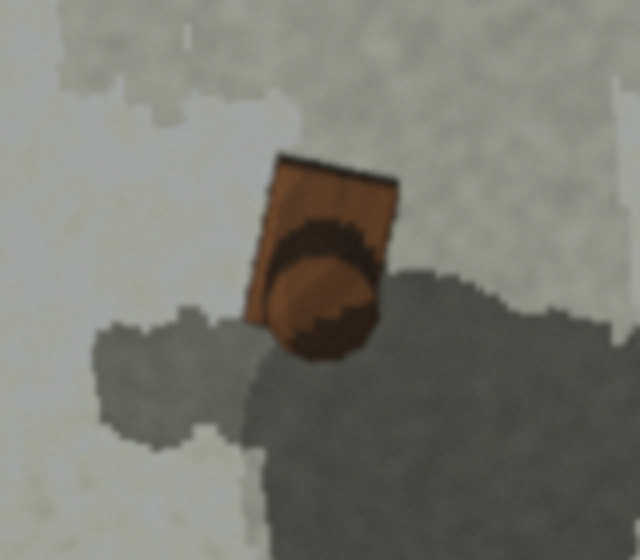

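The crop shows the stamp's handle top centred at about (281,207) in the full image, with its block lying just beyond it.

```bash
python3 - <<'E'
from h import *
i=dict(np.load('pics/w9.npz'))
c=plane(i,(280.8,207),61,"wrist");print(c);go(c[0],c[1],46)
E
```

```text
[425.17155491 -64.16580016]
t=20.60 at [425.4 -61.6 184.4] shift mm [-1.000e-01  2.600e+00  1.384e+02] turn [-0.  -0.1 -0. ] yaw -95.9 q7 -1.59 w 85.3 F [-0.1 -1.1 -0.2]
```

```bash
python3 -m handwheel '[[0,0.002,0.02,0,0,0,0],[0,0,0.03,0,0,0,0],[0,0,0.03,0,0,0,0],[0,0,0.03,0,0,0,0],[0,0,0.018,0,0,0,0]]' 30;python3 -m handwheel '[[0,0,0.01,0,0,0,0],[0,0,0,0,0,0,0],[0,0,0,0,0,0,180],[0,0,0,0,0,0,255],[0,0,0,0,0,0,255]]';python3 -m handwheel '[[0,0,0,0,0,0,255],[0,0,0,0,0,0,255],[0,0,0,0,0,0,255],[0,0,0,0,0,0,255]]';python3 -m handwheel '[[0,0,-0.01,0,0,0,255],[0,0,-0.025,0,0,0,255],[0,0,-0.035,0,0,0,255],[0,0,-0.035,0,0,0,255],[0,0,-0.025,0,0,0,255]]';python3 -c "
from h import *
go(658,154.5,170,-95.9)"
```

```text
time_s: 21.02
eef_pos: [423.9, -63.5, 53.9]
tool_rot: [0.999, -0.051, -0.001, -0.0]
force: [0.2, 0.5, -0.2]
width: 85.2
gripper_force: 0.0
time_s: 21.43
eef_pos: [424.7, -63.9, 47.2]
tool_rot: [0.999, -0.051, 0.001, 0.0]
force: [-0.4, -0.8, 1.0]
width: 51.8
gripper_force: 0.0
time_s: 21.77
eef_pos: [424.4, -63.9, 46.9]
tool_rot: [0.999, -0.051, 0.001, -0.0]
force: [-0.2, -0.3, 4.5]
width: 23.3
gripper_force: 31.8
time_s: 22.18
eef_pos: [424.0, -63.9, 178.8]
tool_rot: [0.999, -0.051, 0.001, 0.0]
force: [1.4, 0.3, -0.1]
width: 23.4
gripper_force: 31.6
t=22.18 at [424.  -63.9 178.8] shift mm [ 210.3 -241.3    9.2] turn [-0.  -0.1  0. ] yaw -95.9 q7 -1.59 w 23.4 F [ 1.4  0.3 -0.1]
```

```bash
python3 -m handwheel '[[0.015,-0.017,0,0,0,0,255],[0.022,-0.025,0,0,0,0,255],[0.022,-0.025,0,0,0,0,255],[0.022,-0.025,0,0,0,0,255],[0.022,-0.025,0,0,0,0,255]]';python3 -m handwheel '[[0.022,-0.025,0,0,0,0,255],[0.022,-0.025,0,0,0,0,255],[0.022,-0.025,0,0,0,0,255],[0.022,-0.025,0,0,0,0,255],[0.019,-0.024,0,0,0,0,255]]';python3 -m handwheel '[[0,0,0,0,0,0,255],[0,0,0,0,0,0,255],[0,0,0,0,0,0,255]]'; python3 -c "
from h import *
go(658,154.5,60,-95.9);snap('w10')"
```

```text
time_s: 22.6
eef_pos: [538.7, 43.0, 176.4]
tool_rot: [0.999, -0.051, -0.0, 0.0]
force: [0.6, 0.2, 0.5]
width: 23.0
gripper_force: 31.6
time_s: 23.02
eef_pos: [658.2, 155.5, 175.8]
tool_rot: [0.999, -0.051, -0.0, 0.0]
force: [0.3, -0.2, -0.2]
width: 22.9
gripper_force: 31.6
time_s: 23.27
eef_pos: [656.5, 153.3, 175.6]
tool_rot: [0.999, -0.052, -0.001, 0.001]
force: [0.3, -0.0, -1.0]
width: 22.8
gripper_force: 31.6
t=23.27 at [656.5 153.3 175.6] shift mm [  1.6  -1.5 115.5] turn [ 0.1  0.1 -0. ] yaw -95.9 q7 -1.94 w 22.8 F [ 0.3 -0.  -1. ]
```

View pics/w10.png

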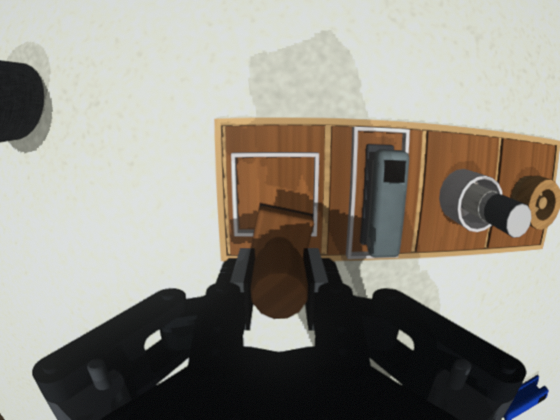

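The stamp is held upright. The tray outline is at (233,154), (319,153), (316,236), (234,235).

```bash
python3 - <<'E'
from h import *
i=dict(np.load('pics/w10.npz'))
c=np.mean([plane(i,p,21,"wrist") for p in [(233,154),(319,153),(316,236),(234,235)]],0);print(c);go(c[0],c[1],58)
E
```

```text
[657.89133382 154.86916629]
t=23.32 at [656.5 152.6 175.9] shift mm [  1.3  -2.7 117.9] turn [ 0.1  0.1 -0. ] yaw -96.0 q7 -1.94 w 23.3 F [ 0.3 -0.7  0.5]
```

```bash
python3 -m handwheel '[[0.002,-0.002,0.01,0,0,0,255],[0,0,0.025,0,0,0,255],[0,0,0.03,0,0,0,255],[0,0,0.025,0,0,0,255],[0,0,0.01,0,0,0,255]]';python3 -m handwheel '[[0,0,0.007,0,0,0,255],[0,0,0,0,0,0,255],[0,0,0,0,0,0,255]]'; python3 -c "
from h import *
go(658.5,155,58)"
```

```text
time_s: 23.73
eef_pos: [656.4, 154.2, 71.9]
tool_rot: [0.999, -0.052, -0.004, 0.001]
force: [-1.8, 0.3, 0.4]
width: 22.9
gripper_force: 31.6
time_s: 23.98
eef_pos: [660.4, 156.0, 70.4]
tool_rot: [0.999, -0.052, 0.001, -0.0]
force: [-0.5, 0.6, 0.3]
width: 22.9
gripper_force: 31.6
t=23.98 at [660.4 156.   70.4] shift mm [-1.8  1.2 12.4] turn [-0.  -0.1 -0. ] yaw -95.9 q7 -1.94 w 22.9 F [-0.5  0.6  0.3]
```

```bash
python3 -m handwheel '[[0,0,0.006,0,0,0,255],[0,0,0.004,0,0,0,255],[0,0,0.002,0,0,0,255],[0,0,0.001,0,0,0,255],[0,0,0,0,0,0,255]]'
```

```text
time_s: 24.4
eef_pos: [660.0, 156.3, 58.0]
tool_rot: [0.999, -0.051, 0.001, -0.0]
force: [-0.9, -1.2, 5.3]
width: 23.5
gripper_force: 32.0
```

```bash
python3 -m handwheel '[[0,0,0,0,0,0,230],[0,0,0,0,0,0,150],[0,0,0,0,0,0,110],[0,0,0,0,0,0,110]]';python3 -m handwheel '[[0,0,-0.01,0,0,0,110],[0,0,-0.03,0,0,0,110],[0,0,-0.035,0,0,0,110],[0,0,-0.035,0,0,0,0],[0,0,-0.035,0,0,0,0]]';python3 -m handwheel '[[-0.03,0.01,-0.02,0,0,0,0],[-0.03,0.03,0,0,0,0,0],[-0.03,0.03,0,0,0,0,0],[-0.02,0.03,0,0,0,0,0],[0,0.02,0,0,0,0,0]]';python3 -m handwheel '[[0,0,0,0,0,0,0],[0,0,0,0,0,0,0]]'; python3 -c "
from h import *
go(600,20,230); i,im=snap('w11')
cv2.imwrite('pics/top11.png',cams.capture('top')); s=cams.capture('scene'); cv2.imwrite('pics/f.png',np.vstack([im[:300],cv2.resize(s[130:360,140:460],(560,300))][:2]))"
```

```text
time_s: 24.73
eef_pos: [659.6, 156.2, 56.3]
tool_rot: [0.999, -0.051, 0.0, -0.0]
force: [-0.1, -0.4, -2.0]
width: 48.6
gripper_force: 0.0
time_s: 25.15
eef_pos: [659.5, 156.1, 203.5]
tool_rot: [0.999, -0.051, 0.0, -0.0]
force: [0.6, -1.0, 0.2]
width: 71.1
gripper_force: 0.0
time_s: 25.57
eef_pos: [534.0, 46.5, 222.2]
tool_rot: [0.999, -0.052, -0.002, 0.001]
force: [0.0, -1.2, -0.4]
width: 85.0
gripper_force: 0.0
time_s: 25.73
eef_pos: [539.3, 47.6, 222.4]
tool_rot: [0.999, -0.053, 0.001, -0.0]
force: [0.2, -0.0, 0.4]
width: 85.3
gripper_force: 0.0
t=25.73 at [539.3  47.6 222.4] shift mm [63.3 21.1 -7.5] turn [-0.  -0.1 -0. ] yaw -96.1 q7 -1.81 w 85.3 F [ 0.2 -0.   0.4]
```

View pics/f.png

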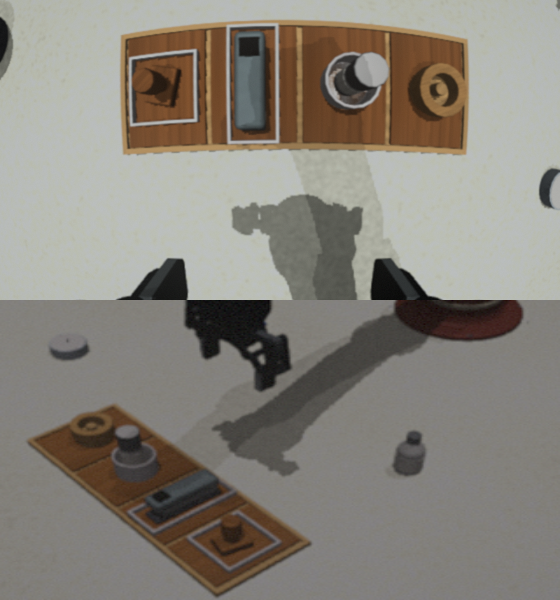

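All four items are in their places in the wrist and scene views: stamp (155,85), stapler (250,80), glue (360,78) and tape (441,90). The feed bottle and candle are still standing, and the gripper is clear of everything.

```bash
python3 -c "
from cell import order
print(order.hand_in())"
```

```text
the job is handed in; nothing more can be done
None
```

I handed the job in at about 26 s: the stapler, tape roll, glue stick and stamp are each in their place in the organiser, and I left the candle tin, feed bottle and blue stapler alone.

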